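# Test the glue injectors and reject the clogged one

### The job

Push the plunger of each of the three glue injectors in the wooden stand down as far as it will go. Leave the two that go fully home standing in their pockets, and stand the one that sticks part-way upright in the aluminium reject tray, its plunger left where it stuck. Tip none of them over, and do not disturb the jar, block, brush or ruler.

Things in the scene. Friction and masses are not known exactly. Their poses are not given: they have to be found in the camera images.
- stand: Fixed wooden stand, 75 mm (its x) by 255 mm (its y) by 28 mm high; origin at the centre of its underside, on the table. Three square pockets 45 mm wide and 20 mm deep in a row along its y axis, at y = +90, 0 and -90 mm, each holding one injector; pocket floor 8 mm above the table. It stands at varying places and yaw.
- tray: Fixed shallow square aluminium tray for rejects, 140 x 140 mm outside, 28 mm high, walls and floor 5 mm thick; origin at the centre of its underside, on the table; its axes lie along its sides. Empty at the start.
- a_collar (a point): Glue injector a (in the pocket at y = +90 mm of the stand): centre of its round white grip collar, 44 mm diameter and 14 mm thick, a good place to grip. The body is upright, 108 mm from its flat foot to the collar's upper face; this point is 101 mm above the foot and lies on the axis. Foot 40 mm diameter and 18 mm high, white opaque barrel 34 mm diameter between. z axis up along the barrel. It stands by itself on a flat floor; mass about 0.15 to 0.2 kg.
- a_pad (a point): Centre of the upper face of injector a's thumb pad: a grey disc 36 mm diameter, 8 mm thick, on top of the plunger stem, 65 mm above the collar point with the plunger fully out, 15 mm above it when fully home (pad flush on the collar).
- plunger_a (a joint): How far injector a's plunger is pressed, in m: 0 fully out, 0.05 fully home. It starts at 0 to 0.012, slides down against about 3 N of friction and stays where it is left (no spring). Exactly one of the three injectors is clogged inside, a different one each time: its plunger stops hard at about 0.028, some 22 mm short of home. All three look alike.
- b_collar (a point): Glue injector b (in the pocket at y = 0 mm of the stand): centre of its round white grip collar, 44 mm diameter and 14 mm thick, a good place to grip. The body is upright, 108 mm from its flat foot to the collar's upper face; this point is 101 mm above the foot and lies on the axis. Foot 40 mm diameter and 18 mm high, white opaque barrel 34 mm diameter between. z axis up along the barrel. It stands by itself on a flat floor; mass about 0.15 to 0.2 kg.
- b_pad (a point): Centre of the upper face of injector b's thumb pad: a grey disc 36 mm diameter, 8 mm thick, on top of the plunger stem, 65 mm above the collar point with the plunger fully out, 15 mm above it when fully home (pad flush on the collar).
- plunger_b (a joint): How far injector b's plunger is pressed, in m: 0 fully out, 0.05 fully home. It starts at 0 to 0.012, slides down against about 3 N of friction and stays where it is left (no spring). Exactly one of the three injectors is clogged inside, a different one each time: its plunger stops hard at about 0.028, some 22 mm short of home. All three look alike.
- c_collar (a point): Glue injector c (in the pocket at y = -90 mm of the stand): centre of its round white grip collar, 44 mm diameter and 14 mm thick, a good place to grip. The body is upright, 108 mm from its flat foot to the collar's upper face; this point is 101 mm above the foot and lies on the axis. Foot 40 mm diameter and 18 mm high, white opaque barrel 34 mm diameter between. z axis up along the barrel. It stands by itself on a flat floor; mass about 0.15 to 0.2 kg.
- c_pad (a point): Centre of the upper face of injector c's thumb pad: a grey disc 36 mm diameter, 8 mm thick, on top of the plunger stem, 65 mm above the collar point with the plunger fully out, 15 mm above it when fully home (pad flush on the collar).
- plunger_c (a joint): How far injector c's plunger is pressed, in m: 0 fully out, 0.05 fully home. It starts at 0 to 0.012, slides down against about 3 N of friction and stays where it is left (no spring). Exactly one of the three injectors is clogged inside, a different one each time: its plunger stops hard at about 0.028, some 22 mm short of home. All three look alike.
- glue_jar: Bystander: closed jar, 64 mm diameter, 85 mm high, beyond the gap between stand and tray; origin at the centre of its underside.
- sanding_block: Bystander: cork block 60 x 100 x 35 mm, beyond the tray; origin at the centre of its underside.
- glue_brush: Bystander: brush 190 mm long, lying to the left of the stand; it lies along its x axis.
- ruler: Bystander: flat steel ruler 30 x 300 x 4 mm, lying beyond the stand; origin at the centre of its underside, long along its y axis.
Mind the look-alikes: they are no part of the job. Leave any purple or yellow look-alike of the part that bears a_collar alone.

How it is judged:
By the outcome, as a careful person would: the job done as asked, in the order asked, and still so for the second after the job is handed in, with the robot touching nothing.
It also fails if it takes over 58 s, if anything falls off the work surface, if the arm or the gripper's body presses on something with over 40 N, if the wrist force passes 120 N, or if a joint passes its speed limit or range.

### The arm

A 6-joint arm with a two-finger parallel gripper is mounted at the origin on the work surface. World frame = base frame: x ahead of the robot, y to its left, z up, the work surface at z = 0. Lengths are in m, angles in rad, forces in N, time in s.
With the tool pointing down it reaches from about 0.275 to 0.875 m from the base axis. Payload 12.5 kg.
Tool frame: the origin (TCP) lies on the centre line of the jaws, within the pads' length; the fingertips stand r.finger_overhang ahead of it and the grasp point (between the pads) lies 3 mm ahead of it (r.finger_overhang is the distance from the TCP to the fingertips, in m); z points along the fingers, y is the line along which they close (so a half turn about z gives the same grasp; the last joint's range is limited). The gripper opens to 85 mm and grips with 20 to 120 N. Pads are 22 mm wide; open, the fingers measure 114 mm over their backs; the gripper's body (76 mm by 85 mm) begins 54 mm behind the grasp point. The pads swing forward as they close: fully open they stand 13 mm farther back than shut.
Start: joints at [1.075, 0.351, 1.652, -0, 1.139, -0.085], TCP at [0.22, 0.504, 0.253] pointing down, gripper open.
Joint ranges: [-2.75, 2.75], [-0.79, 2.1], [0.01, 2.65], [-1.57, 4.71], [0.07, 3.14], [-2.87, 2.87]. Speed limits (rad/s): [2.22, 2.22, 2.79, 3.14, 3.14, 3.14].

### API

Orientations are given as a unit quaternion [x, y, z, w].
In Python, from cell import r, optics gives the robot as it stands. The module is installed in compiled form; this text tells all that it offers. Calls block until the motion is done:
- r.move_to(position, orientation): joint-space move of the TCP to a pose.
- r.move_linear(position, rot=None, vel=0.15): straight line of the TCP; rot=None keeps the orientation; vel is the mean speed in m/s.
- r.set_joints(angles): joint-space move.
- r.set_gripper(opening, squeeze=None): opening from 0.0 (shut) to 1.0 (fully open); squeeze is the grip in N (None keeps the last); returns when the fingers have stopped.
- r.sleep(seconds).
- r.inverse_kinematics(position, orientation): joint angles nearest the present ones, or None.
- optics.get_image(name): name is "scene" or "side" or "wrist"; returns a dict with "pixels" (400x640x3 uint8, red, green, blue), "depth" (400x640 float32, m along the optical axis (not along the pixel's ray), 0 where there is no reading), "fx", "fy", "cx", "cy" (pixels), "camera_from_world" (4x4, takes a point from world to camera coordinates); the wrist camera has in their place "mount" (4x4, takes a point from camera to tool coordinates, whose origin is the TCP and whose axes are the flange's). Camera axes: x right, y down, z forward; pixel columns grow to the right and rows downward; lengths in m; the calibration is good to about 2 mm. A picture is of the moment at which its call begins: read the wrist's pose just before it.
A pose or a line that the arm cannot do raises r.PlanningError and nothing moves.
- r.hand_in(): hands the job in; it is judged then, once.
Readings, each from a call of its own:
- r.current_t(): time.
- r.current_q(): joint angles.
- r.current_qvel(): joint speeds.
- r.current_effort(): joint torques, N m.
- r.current_tool_pos(): TCP position.
- r.current_ee_rot(): TCP orientation.
- r.current_contact_force(): force on the tool from outside, world axes, zero at the start.
- r.current_torque(): the same for the moment, N m.
- r.current_opening(): opening from 0.0 (shut) to 1.0 (fully open).
- r.current_finger_force(): force on a finger pad.
Only numpy, scipy, OpenCV 4.12 (cv2) and the standard library are available. Lean on these libraries where they do the work, as an engineer would, in place of code of your own. Each camera call takes 0.05 s, during which the arm holds its last target. There are 200 camera calls.

## Working session

There is one attempt and no reset: what is moved stays moved. The work goes in short steps, each a Python script; the robot and the scene stay as the last script left them, time stands still between calls to the robot, and variables do not carry over. Pictures are saved under pics/ and viewed, at most 10 in all, crops included, and the job is handed in when it is done.

```bash
mkdir -p pics; ls; python3 - <<'E'
from cell import r, optics
import cv2,numpy as np
print(r.finger_overhang,r.current_t(),r.current_ee_rot(),r.current_tool_pos())
for n in ("scene","side"):
    d=optics.get_image(n); cv2.imwrite(f"pics/{n}0.png",d["pixels"][:,:,::-1])
    np.savez(f"{n}0.npz",**d)
    print(n,d["fx"],d["cx"],d["cy"],np.linalg.inv(d["camera_from_world"]).round(3).tolist(),(d["depth"]>0).mean())
E
```

```text
pics
0.022 0.0 [ 2.03951444e-01  9.78980821e-01 -5.73696464e-04 -1.76589087e-04] [0.21946715 0.50397698 0.25273624]
scene 414.9342024248673 328.68732163112827 198.45215342975087 [[-0.156, 0.626, -0.764, 1.383], [0.988, 0.099, -0.12, 0.182], [0.0, -0.774, -0.634, 0.792], [0.0, 0.0, 0.0, 1.0]] 0.996234375
side 379.6942545940412 316.9582689978251 197.43765470237196 [[-0.99, -0.115, 0.08, 0.517], [-0.14, 0.768, -0.625, 0.71], [0.011, -0.63, -0.777, 0.915], [0.0, 0.0, 0.0, 1.0]] 0.9960859375
```

View pics/scene0.png

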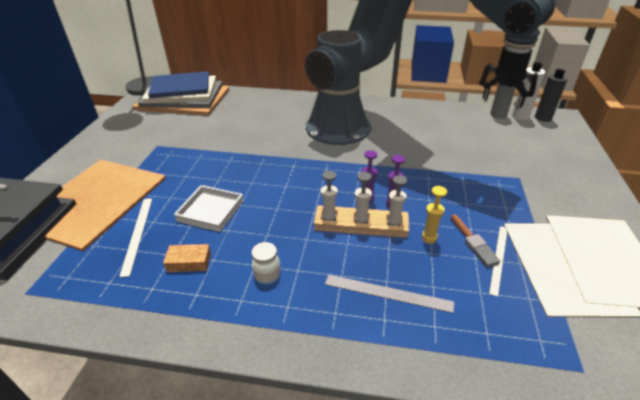

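View pics/side0.png

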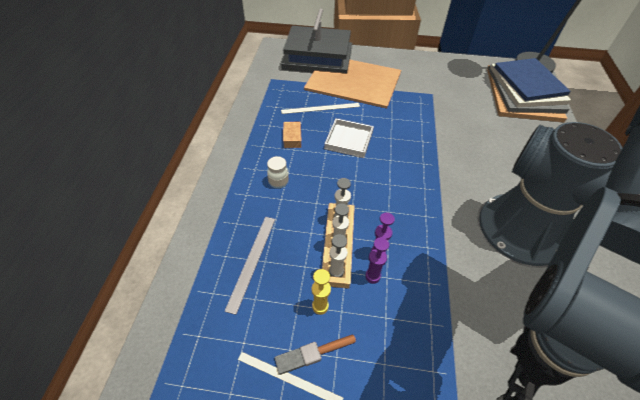

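The scene view shows the stand at about (362,222) with grey-padded injectors a/b/c at columns 398/364/329, purple look-alikes behind it, a yellow one at (434,215), and the tray at (209,207). The side view agrees. Next I'll compute positions from depth.

```bash
cat > h.py <<'E'
import numpy as np,cv2
def cloud(d,T=None):
    T=np.linalg.inv(d["camera_from_world"]) if T is None else T
    v,u=np.mgrid[0:400,0:640]; z=d["depth"]
    P=np.stack([(u-d["cx"])/d["fx"]*z,(v-d["cy"])/d["fy"]*z,z],-1)
    return P@T[:3,:3].T+T[:3,3]
E
python3 - <<'E'
from h import *
for n in ("scene","side"):
    d=np.load(f"{n}0.npz"); P=cloud(d); hsv=cv2.cvtColor(d["pixels"],cv2.COLOR_RGB2HSV)
    H,S,V=[hsv[...,i].astype(int) for i in range(3)]
    X,Y,Z=[P[...,i] for i in range(3)]
    ws=(X>.2)&(X<.95)&(abs(Y)<.6)
    m=ws&(abs(Z-.028)<.006)
    def cc(m,name,amin):
        k,l,st,c=cv2.connectedComponentsWithStats(m.astype(np.uint8))
        for i in range(1,k):
            if st[i,4]>=amin:
                q=P[l==i]; R=cv2.minAreaRect(q[:,:2].astype(np.float32))
                print(n,name,st[i,4],c[i].round(0),"mean",q.mean(0).round(3),"rect",np.round(R[0],3),np.round(R[1],3),round(R[2],1),"hsv",hsv[l==i].mean(0).round(0))
    cc(m,"z28",25)
    cc(ws&(Z>.12)&(Z<.2)&~((X<.32)&(Y>.35)),"tall",8)
    cc(ws&(abs(Z-.109)<.005)&~((X<.32)&(Y>.35)),"collar",8)
E
```

```text
scene z28 380 [208. 206.] mean [ 0.542 -0.298  0.026] rect [ 0.538 -0.299] [0.144 0.143] 80.9 hsv [ 46.  13. 187.]
scene z28 1353 [361. 220.] mean [0.537 0.138 0.027] rect [0.528 0.138] [0.083 0.255] 3.0 hsv [ 18.  98. 197.]
scene z28 41 [430. 234.] mean [0.566 0.323 0.028] rect [0.564 0.322] [0.032 0.016] 80.6 hsv [ 21. 140. 127.]
scene z28 42 [184. 251.] mean [ 0.73  -0.288  0.033] rect [ 0.726 -0.289] [0.045 0.018] 32.7 hsv [ 16. 132. 234.]
scene z28 33 [198. 251.] mean [ 0.724 -0.251  0.033] rect [ 0.726 -0.249] [0.048 0.016] 5.3 hsv [ 16. 133. 233.]
scene z28 214 [188. 261.] mean [ 0.755 -0.265  0.029] rect [ 0.739 -0.278] [0.06  0.101] 12.4 hsv [ 17. 138. 148.]
scene z28 86 [267. 275.] mean [ 0.767 -0.064  0.028] rect [ 0.762 -0.065] [0.028 0.063] 22.2 hsv [ 28.  37. 115.]
scene tall 130 [370. 157.] mean [0.421 0.145 0.158] rect [0.416 0.145] [0.037 0.033] 10.7 hsv [142. 109. 130.]
scene tall 141 [397. 162.] mean [0.432 0.221 0.157] rect [0.431 0.221] [0.035 0.033] 15.4 hsv [141. 120. 120.]
scene tall 151 [329. 178.] mean [0.536 0.048 0.158] rect [0.533 0.048] [0.033 0.035] 60.
[... 2310 characters left out ...]
033 0.036] 7.5 hsv [ 28. 141. 223.]
side collar 33 [341. 201.] mean [0.534 0.066 0.109] rect [0.534 0.064] [0.041 0.017] 0.8 hsv [ 41.  37. 119.]
side collar 31 [339. 229.] mean [0.53  0.157 0.109] rect [0.529 0.154] [0.039 0.014] 6.2 hsv [ 21.  45. 131.]
side collar 158 [383. 232.] mean [0.419 0.151 0.109] rect [0.418 0.147] [0.039 0.041] 88.7 hsv [141. 140. 129.]
side collar 189 [377. 258.] mean [0.43  0.227 0.109] rect [0.43  0.225] [0.041 0.042] 77.9 hsv [142. 138. 127.]
side collar 36 [337. 259.] mean [0.526 0.246 0.11 ] rect [0.526 0.245] [0.039 0.013] 1.4 hsv [ 21.  44. 138.]
side collar 205 [320. 290.] mean [0.555 0.331 0.109] rect [0.555 0.331] [0.042 0.037] 4.6 hsv [ 28. 143. 205.]
```

```bash
cat >> h.py <<'E'
from cell import r, optics
INJ=dict(a=(.526,.228),b=(.530,.139),c=(.534,.0495)); TRAY=(.538,-.299)
def quat(yaw):  # tool pointing down, closing line at yaw
    t=(yaw+np.pi/2)/2; return [np.cos(t),np.sin(t),0,0]
def down():
    best=[]
    for k in (0,1):
        q=quat(np.deg2rad(2.6)+k*np.pi); s=r.inverse_kinematics([.53,.139,.26],q)
        if s is not None: best.append((abs(s[5]),q))
    return min(best)[1]
def press(n,q):
    x,y=INJ[n]; OH=r.finger_overhang
    r.move_to([x,y,.195+OH],q)
    f0=r.current_contact_force()[2]; log=[]
    z=.195; fmax=0
    for _ in range(60):
        # coarse until just above the stuck height, fine there, coarse, fine at home
        step=.006 if z>.156 or .132<z<.140 else .0015
        z-=step
        r.move_linear([x,y,z+OH],vel=.06)
        f=r.current_contact_force()[2]-f0; log.append((round(r.current_tool_pos()[2]-OH,4),round(f,1)))
        if f>18 or z<.115: break
    print(n,log,"t",round(r.current_t(),1))
    r.move_linear([x,y,.20+OH],vel=.15)
E
python3 - <<'E'
from h import *
q=down(); print(q,r.inverse_kinematics([.53,.139,.26],q))
r.set_gripper(0.0)
press("a",q)
E
```

```text
[np.float64(0.6908824110768583), np.float64(0.7229671459095682), 0, 0] [ 1.71519728e-01  3.40031467e-01  1.64950990e+00 -4.44089210e-16
  1.15205128e+00  1.26141167e-01]
a [(np.float64(0.1885), np.float64(-0.0)), (np.float64(0.1825), np.float64(0.1)), (np.float64(0.1766), np.float64(-0.4)), (np.float64(0.1706), np.float64(-0.7)), (np.float64(0.1646), np.float64(-0.0)), (np.float64(0.1586), np.float64(-0.1)), (np.float64(0.1525), np.float64(-0.4)), (np.float64(0.1514), np.float64(-0.7)), (np.float64(0.1499), np.float64(-1.1)), (np.float64(0.1484), np.float64(-0.0)), (np.float64(0.1468), np.float64(-0.8)), (np.float64(0.1461), np.float64(7.0)), (np.float64(0.146), np.float64(18.0)), (np.float64(0.1459), np.float64(27.5))] t 5.9
```

Injector a stops hard at pad height 0.146, so it is the clogged one. Next I'll press b and c.

```bash
python3 - <<'E'
from h import *
q=down()
press("b",q); press("c",q)
x,y=INJ["c"]; r.move_linear([x+.02,y-.15,.25],vel=.25); r.set_gripper(1.0)
im=[]
for n in ("scene","side"):
    d=optics.get_image(n); P=cloud(d); X,Y,Z=[P[...,i] for i in range(3)]
    for k,(x,y) in INJ.items():
        m=(np.hypot(X-x,Y-y)<.025)&(Z>.1)&(Z<.2)
        top=np.percentile(Z[m],95); mm=m&(Z>top-.006); R=cv2.minEnclosingCircle(P[mm][:,:2].astype(np.float32))
        print(n,k,top.round(4),np.round(R[0],4),round(R[1],4))
    u,v=(362,200) if n=="scene" else (345,220)
    im.append(cv2.resize(d["pixels"][v-75:v+75,u-100:u+100,::-1],(400,300),interpolation=cv2.INTER_CUBIC))
cv2.imwrite("pics/p1.png",np.hstack(im)); print(r.current_t())
E
```

```text
b [(np.float64(0.1882), np.float64(0.2)), (np.float64(0.1825), np.float64(0.8)), (np.float64(0.1766), np.float64(0.9)), (np.float64(0.1706), np.float64(0.8)), (np.float64(0.1646), np.float64(-0.1)), (np.float64(0.1585), np.float64(0.9)), (np.float64(0.1525), np.float64(0.1)), (np.float64(0.1514), np.float64(1.1)), (np.float64(0.1499), np.float64(1.1)), (np.float64(0.1484), np.float64(0.4)), (np.float64(0.1469), np.float64(1.0)), (np.float64(0.1453), np.float64(1.6)), (np.float64(0.1438), np.float64(0.5)), (np.float64(0.1423), np.float64(1.1)), (np.float64(0.1408), np.float64(0.8)), (np.float64(0.1393), np.float64(0.9)), (np.float64(0.1329), np.float64(-0.1)), (np.float64(0.127), np.float64(1.3)), (np.float64(0.1259), np.float64(0.5)), (np.float64(0.1244), np.float64(0.9)), (np.float64(0.124), np.float64(11.0)), (np.float64(0.124), np.float64(23.8))] t 12.4
c [(np.float64(0.1883), np.float64(0.7)), (np.float64(0.1825), np.float64(-0.0)), (np.float64(0.1766), np.float64(0.1)), (np.float64(0.1706), np.float64(0.2)), (np.float64(0.1647), np.float64(-0.4)), (np.float64(0.1586), np.float64
[... 178 characters left out ...]
0.1468), np.float64(0.0)), (np.float64(0.1453), np.float64(0.4)), (np.float64(0.1438), np.float64(-0.1)), (np.float64(0.1423), np.float64(-0.7)), (np.float64(0.1409), np.float64(0.4)), (np.float64(0.1393), np.float64(-0.3)), (np.float64(0.1329), np.float64(0.6)), (np.float64(0.127), np.float64(-1.2)), (np.float64(0.1259), np.float64(-0.0)), (np.float64(0.1244), np.float64(-0.4)), (np.float64(0.124), np.float64(10.8)), (np.float64(0.1239), np.float64(23.4))] t 19.0
scene a 0.1468 [0.5253 0.2266] 0.0197
scene b 0.1253 [0.5277 0.1379] 0.0192
scene c 0.1248 [0.5327 0.0473] 0.0196
side a 0.1482 [0.5263 0.2287] 0.0184
side b 0.1264 [0.5299 0.1398] 0.018
side c 0.1266 [0.5334 0.0493] 0.0186
21.3333
```

View pics/p1.png

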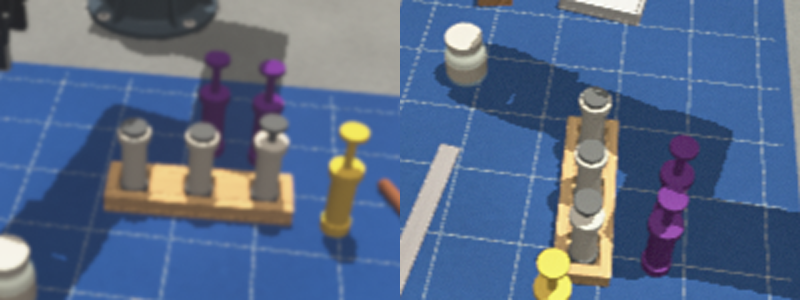

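Both views show b and c flush on their collars and a still part-way out, with nothing knocked. Now I'll grasp a by its collar and move it to the tray.

```bash
python3 - <<'E'
from h import *
q=down(); x,y=INJ["a"]; zg=.109; tx,ty=TRAY
r.move_to([x,y,.24],q)
r.move_linear([x,y,zg],vel=.12)
r.set_gripper(0.0,squeeze=40)
print("grip",r.current_opening(),r.current_finger_force(),r.current_contact_force())
r.move_linear([x,y,zg+.03],vel=.06); r.move_linear([x,y,.27],vel=.15)
print("held",r.current_opening(),r.current_finger_force(),r.current_contact_force())
r.move_linear([tx,ty,.27],vel=.22)
f0=r.current_contact_force()[2]
r.move_linear([tx,ty,zg+.015],vel=.12)
z=zg-.001
r.move_linear([tx,ty,z],vel=.04)
for _ in range(5):
    f=r.current_contact_force()[2]-f0; print(round(z,4),round(f,1))
    if f>1.5: break
    z-=.001; r.move_linear([tx,ty,z],vel=.03)
print(r.current_t())
d=optics.get_image("side"); e=optics.get_image("scene")
A=d["pixels"][60:210,250:450,::-1]; B=e["pixels"][120:270,110:310,::-1]
cv2.imwrite("pics/p2.png",np.hstack([cv2.resize(i,(400,300),interpolation=cv2.INTER_CUBIC) for i in (A,B)]))
E
```

```text
grip 0.500101925458356 40.127155389636755 [-1.25568934 -0.72120492  5.81713934]
held 0.5015698630861579 40.75099370442331 [ 0.32396052 -0.02434553 -2.89019508]
0.108 0.1
0.107 0.2
0.106 7.4
30.9417
```

View pics/p2.png

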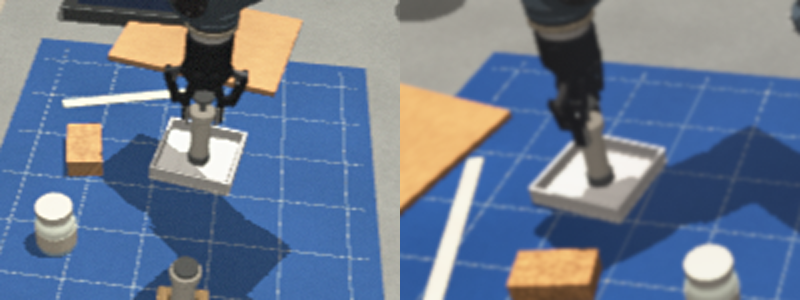

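The injector's foot is on the tray floor near the centre, and it is upright. I'll release it, back off straight up and check.

```bash
python3 - <<'E'
from h import *
tx,ty=TRAY
r.set_gripper(1.0); r.sleep(.3)
r.move_linear([tx,ty,.26],vel=.1); r.move_linear([tx-.13,ty+.02,.30],vel=.2); r.sleep(.5)
im=[]
for n in ("scene","side"):
    d=optics.get_image(n); P=cloud(d); X,Y,Z=[P[...,i] for i in range(3)]
    for k,(x,y) in dict(b=INJ["b"],c=INJ["c"],tray=TRAY).items():
        m=(np.hypot(X-x,Y-y)<.035)&(Z>.1)&(Z<.19)
        top=np.percentile(Z[m],95); R=cv2.minEnclosingCircle(P[m&(Z>top-.006)][:,:2].astype(np.float32))
        print(n,k,top.round(4),np.round(R[0],4),round(R[1],4))
    im.append(cv2.resize(d["pixels"][60:360,110:560,::-1],(400,267)))
cv2.imwrite("pics/p3.png",np.hstack(im)); print(r.current_t())
E
```

```text
scene b 0.1253 [0.5286 0.1371] 0.0196
scene c 0.1251 [0.5343 0.0477] 0.0184
scene tray 0.1437 [ 0.5372 -0.298 ] 0.0187
side b 0.1268 [0.5314 0.1398] 0.0183
side c 0.1269 [0.5329 0.0496] 0.0191
side tray 0.1454 [ 0.5383 -0.2981] 0.02
34.9667
```

View pics/p3.png

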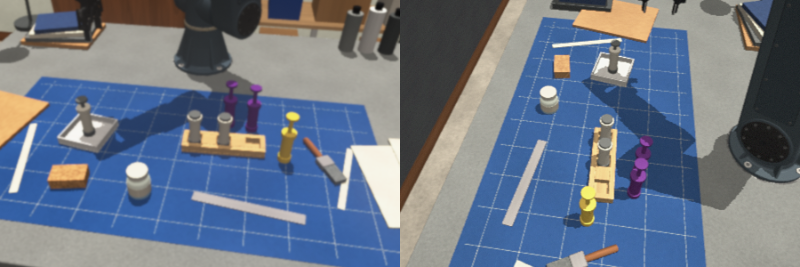

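Injector a stands upright in the tray with its pad at 0.143, which is 3 mm lower because of the lower floor, so the plunger hasn't moved. b and c are home in their pockets and everything else is where it was.

```bash
python3 -c "
from cell import r
print(r.hand_in())"
```

```text
the job is handed in; nothing more can be done
None
```

The job is handed in at about 35 s: b and c are pressed fully home and still in their pockets, and clogged injector a stands upright in the reject tray with its plunger where it stuck; the last pictures show nothing else moved.

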